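# Check the closing spring of a curing box lid with a spring gauge

## Robot

A 6-joint arm with a two-finger parallel gripper is mounted at the origin on a cart in front of the work surface, level with it; the furniture and walls round the work are solid. World frame = base frame: x ahead of the robot, y to its left, z up, the work surface at z = 0. Lengths are in m, angles in rad, forces in N, time in s.
With the tool pointing down it reaches from about 0.275 to 0.825 m from the base axis. Payload 4.9 kg.
Tool frame: the origin (TCP) lies between the finger pads; the fingertips stand env.tcp_to_tips ahead of it and the grasp point (between the pads) lies 3 mm ahead of it (env.tcp_to_tips is the distance from the TCP to the fingertips, in m); z points along the fingers, y is the line along which they close (so a half turn about z gives the same grasp; the last joint's range is limited). The gripper opens to 85 mm and grips with 20 to 120 N. Pads are 22 mm wide; open, the fingers measure 114 mm over their backs; the gripper's body (76 mm by 85 mm) begins 54 mm behind the grasp point. The pads swing forward as they close: fully open they stand 13 mm farther back than shut.
Start: joints at [-1.459, 0.326, -0.193, 1.052, 0, 1.437], TCP at [0.134, -0.533, 0.253] pointing down, gripper open.
Joint ranges: [-2.65, 2.65], [-0.97, 1.79], [-1.3, 1.35], [-1.93, 2.1], [-1.47, 1.37], [-3.14, 3.14]. Speed limits (rad/s): [2.57, 2.57, 3.14, 3.14, 3.14, 3.14].

## Interface

Orientations are given as a unit quaternion [x, y, z, w].
In Python, from cell import env gives the robot as it stands.
- The arm moves only by the tool apply_moves, never from a script. Its argument "commands" is text: rows parted by semicolons, each of 6 numbers parted by spaces: the shift along the world's x, y, z in cm, then the turn, a rotation vector about the world's x, y, z in degrees. In form: x y z rx ry rz; .... A call has 1 to 5 rows; each row shifts and turns the commanded pose from where the row before left it; what a row does not reach is not made up. A row lasts 1/12 s, in which the tool goes at most 41.7 mm and 7.16 degrees, less where a joint would pass 70% of its speed; a pose out of reach is approached as far as the arm can. A call is refused whole if a number of a shift passes 4.17 or a number of a turn 7.16, either way. A call with a gripper value outside its range is refused whole. "claw" is the opening, from -1 (shut) to 1 (fully open), set as the call begins (left out, the last holds). The fingers move at their own pace and stop on an object; "force" is the grip in N (left out, the last holds). Time passes only in rows, so rows that do not move let the fingers close. It gives the time, the measured TCP pose, the force, the opening and the grip force at its end, in the units of the state.
- env.get_obs(): the state, without advancing time (a new reading comes with each control period).
- env.snapshot(name): name is "scene" or "top" or "wrist"; returns a dict with "frame" (384x512x3 uint8, red, green, blue), "camera_matrix" (3x3 intrinsics, pixels), "extrinsics" (4x4, takes a point from world to camera coordinates); the wrist camera has in their place "tool_from_camera" (4x4, takes a point from camera to tool coordinates, whose origin is the TCP and whose axes are the flange's). Camera axes: x right, y down, z forward; pixel columns grow to the right and rows downward; lengths in m; the calibration is good to about 2 mm. A picture is of the moment at which its call begins: read the wrist's pose just before it. There is no depth.
- env.sign_off(): hands the job in; it is judged then, once.
The state is a dict: "time_s": time; "qpos": joint angles; "joint_velocities": joint speeds; "effort": joint torques, N m; "ee_pos": TCP position; "orientation": TCP orientation; "force": force on the tool from outside, world axes, zero at the start; "wrist_torque": the same for the moment, N m; "opening": finger opening in m; "grip_force": force on a finger pad.
Only numpy, scipy, OpenCV 4.12 (cv2) and the standard library are available. Lean on these libraries where they do the work, as an engineer would, in place of code of your own. Each camera call takes 0.05 s, during which the arm holds its last target. There are 200 camera calls.

## Task

Check the closing spring of the small light-curing box: take the hook gauge out of the wooden stand, catch its hook under the bow handle on the box's sprung lid, and with the gauge alone pull the lid open to 30 degrees, the gauge standing square to the lid. Finish still holding it there, steady, so that the reading can be taken; nothing is let go or put down. Keep the gripper off the box, do not stretch the gauge to its end stop, and leave the other things on the bench where they are.

Things in the scene. Friction and masses are not known exactly. Their poses are not given: they have to be found in the camera images.
- curing_box: White sheet-metal light-curing box, fixed to the bench, 165 (x) x 200 (y) x 76 mm high with its lid shut, open tub inside. Origin: centre of its underside on the bench; z up; its front (grey panel with a black timer knob) faces its own -x. The lid is hinged along the back (+x) top edge and lifts at the front.
- lid (a joint): Hinge of the white lid (176 x 208 mm, 8 mm thick, about 0.35 kg), in rad: 0 shut, growing as the front edge rises (30 degrees = 0.524), stop at 1.3. A spring and its weight press it shut: it takes about 5 N at the handle bar to start it and about 7.5 N at 30 degrees, and it falls shut if let go.
- lid_hinge (a point): Point in the middle of the lid's hinge line, at the back of the box, 86.5 mm behind (+x) and 68 mm above the box's origin. Its axes turn with the lid: x from front to back in the plane of the lid, y along the hinge line (the lid opens by turning positively about +y), z square to the lid, outwards.
- handle_bar (a point): Middle of the round bar (7 mm thick, along y, straight for 78 mm) of the steel bow handle on the lid near its front edge; moves with the lid. In the lid's frame 152 mm in front of (-x) and 40 mm above the hinge line, its axis 32 mm above the lid's top face. Axes as lid_hinge.
- gauge: Flat aluminium spring gauge, loose, 0.14 kg, upright in the stand, hook down. Body 20 (x) x 26 (y) x 104 mm; a black collar 32 x 36 x 4 mm rests on the stand. Origin: on its axis at the collar's underside; z up the axis, away from the hook. The body runs from 20 mm below to 84 mm above the origin (end cap to 90). Scale on the broad -x face; the hook's mouth opens to +x.
- gauge_grip (a point): Point on the gauge's axis 55 mm above its origin, a good place to grip it across the 26 mm sides (along y). Axes as the gauge.
- hook (a joint): How far the gauge's hook rod is pulled out, in m: 0 at rest, end stop at 0.040; spring 300 N per m (so about 17 mm when the lid begins to lift, about 25 mm with the lid at 30 degrees).
- hook_seat (a point): Bottom of the hook on the gauge's axis (centre of its 4 mm wire); 62 mm below the gauge's origin at rest, axes as the gauge. A J in the x-z plane: back 9 mm to -x, bending to the axis 27 to 36 mm above the seat; point 9 mm to +x, ending 11 mm above it. The bar goes in from +x over the point when 15 to 27 mm above the seat (best 21). Seated, the bar's axis is 5.5 mm above the seat.
- gauge_stand: Wooden stand, fixed, 66 (x) x 130 (y) x 88 mm high: a board 20 mm thick on two cheeks, with a rectangular through pocket (25 x 29 mm) that holds the gauge, which lifts straight up out of it by at least 90 mm. Origin: on the bench under the pocket's centre; the board runs from y = -95 to +35 mm. Small burs stand up to 20 mm out of the board near its -y end.
- mould_half: Bystander: pale grey square mould half with two pins, 65 x 65 x 24 mm, origin under its centre.
- brass_insert: Bystander: small brass mould insert with two pins, 34 x 39 x 22 mm, origin under its centre.
- eraser: Bystander: white eraser, 30 x 36 x 12 mm, origin under its centre.

How it is judged:
On the way, in this order (a step that is already met when the one before it is completed fails the run):
1. the gauge is lifted clear out of the stand's pocket, held in the fingers (z of gauge in the frame of gauge_stand above 0.115 m and contact force between the fingers and gauge above 1 N), for 0.2 s.
2. the hook sits under the handle bar and the gauge is drawn out at least 8 mm by it (x of hook_seat in the frame of handle_bar between -0.01 and 0.01 m and z of hook_seat in the frame of handle_bar between -0.013 and 0.003 m and y of hook_seat in the frame of handle_bar between -0.045 and 0.045 m and value of joint hook above 0.008 m and contact force between gauge and curing_box above 1 N), for 0.1 s.
At the end, for the whole second after the job is handed in: Lid still at 30 degrees (within 5), carried only by the gauge: hook seated under the bar, gauge drawn out 14 to 37 mm and square to the lid within 14 degrees, fingers gripping the gauge, robot touching neither box nor lid, bystanders within 20 mm of their places (value of joint lid between 0.436 and 0.611 rad and velocity of joint lid between -0.06 and 0.06 rad/s and angle between the z axis of gauge and the z axis of lid_hinge, either way round below 0.24 rad and value of joint hook between 0.014 and 0.037 m and contact force between gauge and curing_box above 2 N and contact force between the fingers and gauge above 3 N and contact force between each of the arm, the fingers and curing_box below 0.5 N and x of hook_seat in the frame of handle_bar between -0.01 and 0.01 m and z of hook_seat in the frame of handle_bar between -0.013 and 0.003 m and y of hook_seat in the frame of handle_bar between -0.045 and 0.045 m and distance of each of mould_half, brass_insert, eraser from where it was at the start of the episode below 0.02 m); the arm keeps its last pose, push and grip.
It fails at once if the gauge is stretched to its end stop (value of joint hook above 0.0385 m).
It fails at once if the gripper or arm pushes on the box or its lid (contact force between any of the fingers, the arm and curing_box above 5 N).
It fails at once if the pale mould half is disturbed (distance of mould_half from where it was at the start of the episode above 0.02 m).
It fails at once if the brass mould insert is disturbed (distance of brass_insert from where it was at the start of the episode above 0.02 m).
It fails at once if the eraser is disturbed (distance of eraser from where it was at the start of the episode above 0.02 m).
It also fails if it takes over 48 s, if anything falls off the work surface, if the arm or the gripper's body presses on something with over 40 N, if the wrist force passes 120 N, or if a joint passes its speed limit or range.

## Working session

There is one attempt and no reset: what is moved stays moved. The work goes in short steps, Python scripts to look and compute and a tool call to move; the robot and the scene stay as the last step left them, time stands still between calls to the robot, and variables do not carry over. Pictures are saved under pics/ and viewed, at most 11 in all, crops included, and the job is handed in when it is done.

Besides the shell and the picture viewer there is one more tool, called as a command line: name --argument value ..., lists and objects as JSON in quotes. apply_moves: Moves the arm, as the interface text tells. Its arguments: {"type":"object","properties":{"commands":{"type":"string"},"claw":{"type":"number"},"force":{"type":"number"}},"required":["commands"]}

```bash
mkdir -p pics; ls; python3 - <<'E'
from cell import env
import cv2,numpy as np,pickle
o=env.get_obs();print(o, env.tcp_to_tips)
d={}
for n in("scene","top"):
    s=env.snapshot(n);d[n]=s
    print(n,s["camera_matrix"].round(1).tolist(),s["extrinsics"].round(3).tolist())
pickle.dump(d,open("snap0.pkl","wb"))
im=np.hstack([d["scene"]["frame"],d["top"]["frame"]])[:,:,::-1]
cv2.imwrite("pics/scene.png",cv2.resize(d["scene"]["frame"][:,:,::-1],(800,600)));cv2.imwrite("pics/top.png",cv2.resize(d["top"]["frame"][:,:,::-1],(800,600)))
E
```

```text
pics
{'time_s': 0.0, 'qpos': array([-1.45918030e+00,  3.26949021e-01, -1.93637679e-01,  1.05199000e+00,
        2.07872225e-05,  1.43662174e+00]), 'joint_velocities': array([-6.74414202e-04,  1.68491912e-05, -6.73866662e-04,  4.65144295e-04,
        1.11745280e-03, -1.32246851e-04]), 'effort': array([-1.11514149e-03, -4.43398619e+01,  2.62438613e+01,  1.55796617e-02,
       -3.01202517e-04,  4.56345745e-06]), 'ee_pos': array([ 0.13379434, -0.53289265,  0.25247859]), 'orientation': array([ 9.92457479e-01,  1.22586131e-01,  2.04333812e-05, -8.90011140e-04]), 'force': array([ 0.07257577,  0.97822484, -0.35446358]), 'wrist_torque': array([0.00128773, 0.01027856, 0.0372076 ]), 'grip_force': 0.0, 'opening': 0.08557304693352583} 0.022
scene [[390.7, 0.0, 257.9], [0.0, 390.7, 186.8], [0.0, 0.0, 1.0]] [[-0.848, -0.529, -0.008, 0.44], [-0.218, 0.363, -0.906, 0.214], [0.483, -0.767, -0.423, 0.935], [0.0, 0.0, 0.0, 1.0]]
top [[387.9, 0.0, 254.4], [0.0, 387.9, 186.7], [0.0, 0.0, 1.0]] [[-0.075, -0.997, 0.004, 0.034], [-0.973, 0.072, -0.218, 0.546], [0.217, -0.02, -0.976, 0.962], [0.0, 0.0, 0.0, 1.0]]
```

View pics/scene.png

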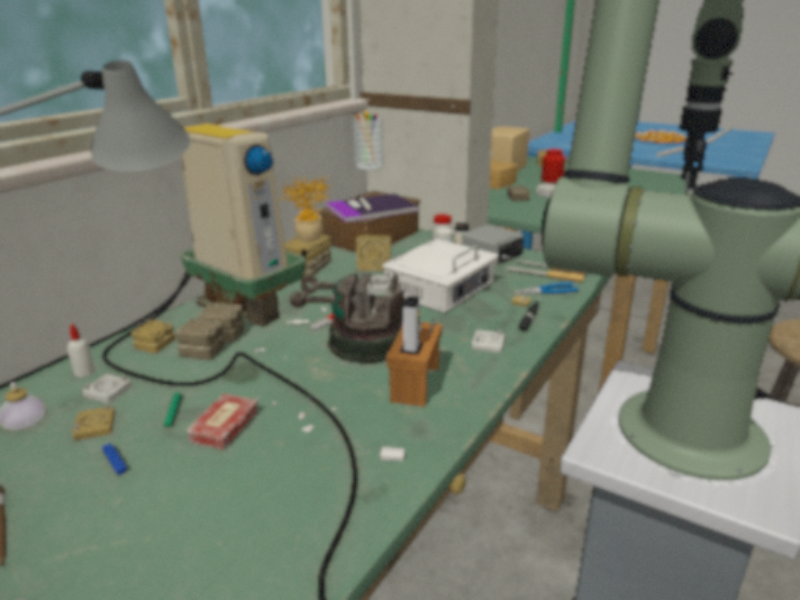

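View pics/top.png

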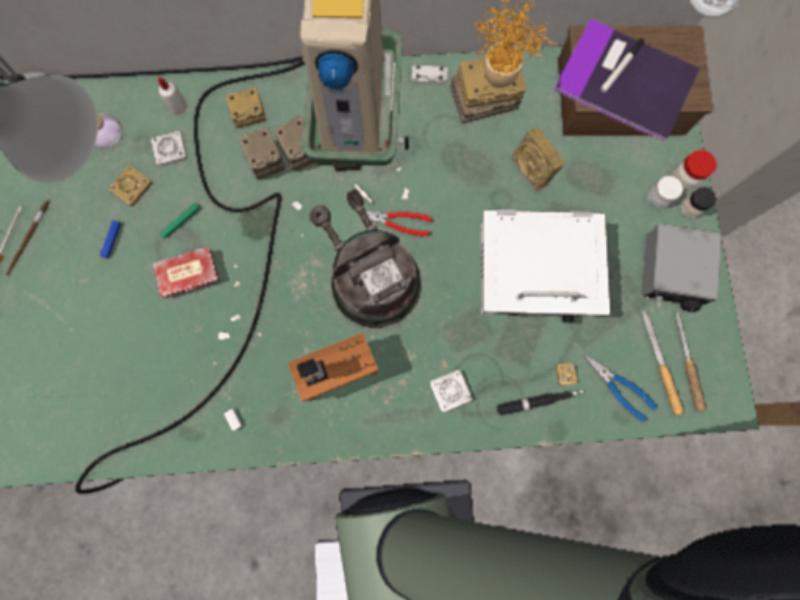

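The scene view shows the stand (orange) at about (412,360) with the gauge upright and the box at (440,270). In the top view the stand's board spans (290,370)–(378,368) with the dark gauge cap at (312,370). The lid corners are near (483,212), (606,212), (608,314) and (484,312), and the bar runs (518,296)–(585,297).

```bash
cat > h.py <<'E'
import numpy as np,cv2
def ray(s,uv,z):
    K=s["camera_matrix"];E=s["extrinsics"];R,t=E[:3,:3],E[:3,3]
    uv=np.atleast_2d(uv).astype(float);d=np.c_[uv,np.ones(len(uv))]@np.linalg.inv(K).T@R
    c=-R.T@t;return c+d*((z-c[2])/d[:,2])[:,None]
def proj(s,P):
    E=s["extrinsics"];p=np.atleast_2d(P)@E[:3,:3].T+E[:3,3];p=p@s["camera_matrix"].T;return p[:,:2]/p[:,2:]
def big(m,x0,y0,x1,y1):
    k=np.zeros_like(m);k[y0:y1,x0:x1]=m[y0:y1,x0:x1]
    c,_=cv2.findContours(k,cv2.RETR_EXTERNAL,cv2.CHAIN_APPROX_NONE);return max(c,key=cv2.contourArea)
E
python3 - <<'E'
import pickle,numpy as np,cv2
from h import *
d=pickle.load(open("snap0.pkl","rb"));s=d["top"];f=s["frame"]
hsv=cv2.cvtColor(f,cv2.COLOR_RGB2HSV)
w=cv2.inRange(hsv,(0,0,190),(180,40,255));c=big(w,300,120,400,210)
def rep(n,c,z):
    P=ray(s,c[:,0],z);r=cv2.minAreaRect((P[:,:2]*1000).astype(np.float32));print(n,r,"\n",cv2.boxPoints(r).round(1).tolist())
rep("lid z76",c,.076)
o=cv2.inRange(hsv,(5,110,60),(22,255,255));k=cv2.morphologyEx(o,cv2.MORPH_CLOSE,np.ones((9,9)))
rep("stand z88",big(k,180,205,250,262),.088)
b=cv2.inRange(hsv,(0,0,0),(180,255,60));rep("cap z178",big(b,188,225,212,248),.178)
c=big(b,188,225,212,248);print(cv2.boundingRect(c))
rep("mould",big(w,270,230,310,270),.024)
br=ray(s,[[518/1.5625,296/1.5625],[585/1.5625,297/1.5625]],.108);print("bar",br)
big_=cv2.hconcat([cv2.resize(f[200:265,180:255],None,fx=5,fy=5,interpolation=2),cv2.resize(f[170:235,305:380],None,fx=5,fy=5,interpolation=2)])
sc=d["scene"]["frame"];b2=cv2.hconcat([cv2.resize(sc[180:245,230:305],None,fx=5,fy=5,interpolation=2),cv2.resize(sc[140:205,245:320],None,fx=5,fy=5,interpolation=2)])
im=cv2.resize(cv2.vconcat([big_,b2]),None,fx=.92,fy=.92)
print(im.shape);cv2.imwrite("pics/crop.png",im[:,:,::-1])
E
```

```text
lid z76 ((578.3327026367188, -256.340087890625), (207.38250732421875, 174.97708129882812), 84.157958984375) 
 [[480.70001220703125, -350.6000061035156], [654.7999877929688, -368.3999938964844], [675.9000244140625, -162.10000610351562], [501.8999938964844, -144.3000030517578]]
stand z88 ((426.7975158691406, 106.46871948242188), (68.37384033203125, 129.22010803222656), 17.98542594909668) 
 [[374.29998779296875, 157.39999389648438], [414.20001220703125, 34.5], [479.29998779296875, 55.599998474121094], [439.3999938964844, 178.5]]
cap z178 ((418.7166442871094, 133.96298217773438), (18.352401733398438, 25.026378631591797), 22.525869369506836) 
 [[405.3999938964844, 142.0], [415.0, 118.9000015258789], [432.0, 125.9000015258789], [422.3999938964844, 149.0]]
(191, 231, 12, 10)
mould ((378.38970947265625, -82.87126922607422), (54.38482666015625, 55.235652923583984), 17.255647659301758) 
 [[344.20001220703125, -64.5999984741211], [360.6000061035156, -117.30000305175781], [412.6000061035156, -101.19999694824219], [396.20001220703125, -48.400001525878906]]
bar [[ 0.51492328 -0.19786048  0.108     ]
 [ 0.50530271 -0.30490925  0.108     ]]
(598, 690, 3)
```

View pics/crop.png

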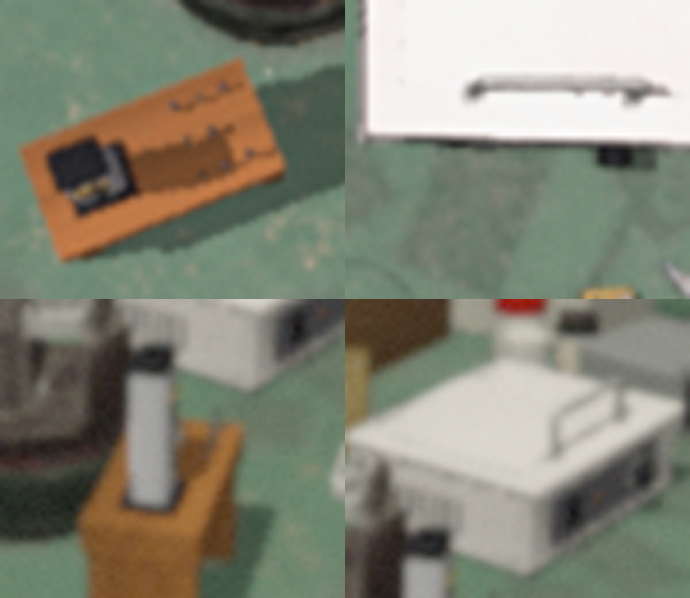

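The sizes check out: stand 129×68 mm, lid 207×175 mm. The gauge is at about (0.418, 0.1345) with yaw 18°, the box has yaw −5.9°, and the bar is at about (0.512, −0.250). I'm moving above the gauge, with a half turn of the wrist so the last joint stays mid-range.

apply_moves --commands "1.05 2.47 0 0 0 6.8; 1.05 2.47 0 0 0 6.8; 1.05 2.47 0 0 0 6.8; 1.05 2.47 0 0 0 6.8; 1.05 2.47 0 0 0 6.8" --claw 1

```text
time_s: 0.52
ee_pos: [0.1865, -0.4085, 0.2528]
orientation: [0.912, 0.41, 0.0, -0.0]
force: [0.4, 0.2, 0.6]
opening: 0.0856
grip_force: 0.0
```

apply_moves --commands "1.05 2.47 0 0 0 6.8; 1.05 2.47 0 0 0 6.8; 1.05 2.47 0 0 0 6.8; 1.05 2.47 0 0 0 6.8; 1.05 2.47 0 0 0 6.8"

```text
time_s: 0.93
ee_pos: [0.239, -0.285, 0.253]
orientation: [0.752, 0.659, 0.0, -0.0]
force: [0.2, -0.6, 0.2]
opening: 0.0854
grip_force: 0.0
```

apply_moves --commands "1.05 2.47 0 0 0 6.8; 1.05 2.47 0 0 0 6.8; 1.05 2.47 0 0 0 6.8; 1.05 2.47 0 0 0 6.8; 1.05 2.47 0 0 0 6.8"

```text
time_s: 1.35
ee_pos: [0.2914, -0.1616, 0.2531]
orientation: [0.527, 0.85, 0.0, -0.0]
force: [0.5, -0.7, -0.2]
opening: 0.0853
grip_force: 0.0
```

apply_moves --commands "1.05 2.47 0 0 0 6.8; 1.05 2.47 0 0 0 6.8; 1.05 2.47 0 0 0 6.8; 1.05 2.47 0 0 0 6.8; 1.05 2.47 0 0 0 6.8"

```text
time_s: 1.77
ee_pos: [0.3439, -0.0381, 0.2532]
orientation: [0.255, 0.967, 0.0, -0.0]
force: [1.0, 0.0, 0.3]
opening: 0.0853
grip_force: 0.0
```

apply_moves --commands "1.05 2.47 0 0 0 6.8; 1.05 2.47 0 0 0 6.8; 1.05 2.47 0 0 0 6.8; 1.05 2.47 0 0 0 6.8; 1.05 2.47 0 0 0 6.8"

```text
time_s: 2.18
ee_pos: [0.3963, 0.0854, 0.2531]
orientation: [-0.039, 0.999, -0.0, -0.0]
force: [0.0, -0.6, 0.2]
opening: 0.0855
grip_force: 0.0
```

apply_moves --commands "1.05 2.47 0 0 0 6.8; 1.05 2.47 0 0 0 6.8; 0 0 0 0 0 0; 0 0 0 0 0 0"

```text
time_s: 2.52
ee_pos: [0.4171, 0.1342, 0.2528]
orientation: [-0.154, 0.988, -0.0, -0.001]
force: [-0.0, -0.4, 0.2]
opening: 0.0855
grip_force: 0.0
```

```bash
python3 - <<'E'
from cell import env
import cv2,numpy as np,pickle
from scipy.spatial.transform import Rotation as R
o=env.get_obs();s=env.snapshot("wrist");pickle.dump((o,s),open("w1.pkl","wb"))
print(o["time_s"],o["qpos"].round(3),o["ee_pos"].round(4),R.from_quat(o["orientation"]).as_matrix().round(3).tolist())
print(s["camera_matrix"].round(1).tolist(),s["tool_from_camera"].round(3).tolist())
cv2.imwrite("pics/w1.png",cv2.resize(s["frame"][:,:,::-1],(800,600)))
E
```

```text
2.5167 [ 0.143  0.12  -0.462  0.99  -0.    -0.167] [0.4171 0.1342 0.2528] [[-0.952, -0.305, -0.001], [-0.305, 0.952, -0.0], [0.001, -0.0, -1.0]]
[[280.8, 0.0, 249.9], [0.0, 280.8, 194.4], [0.0, 0.0, 1.0]] [[0.001, -0.957, -0.289, 0.074], [1.0, 0.001, 0.001, 0.001], [-0.0, -0.289, 0.957, -0.12], [0.0, 0.0, 0.0, 1.0]]
```

View pics/w1.png

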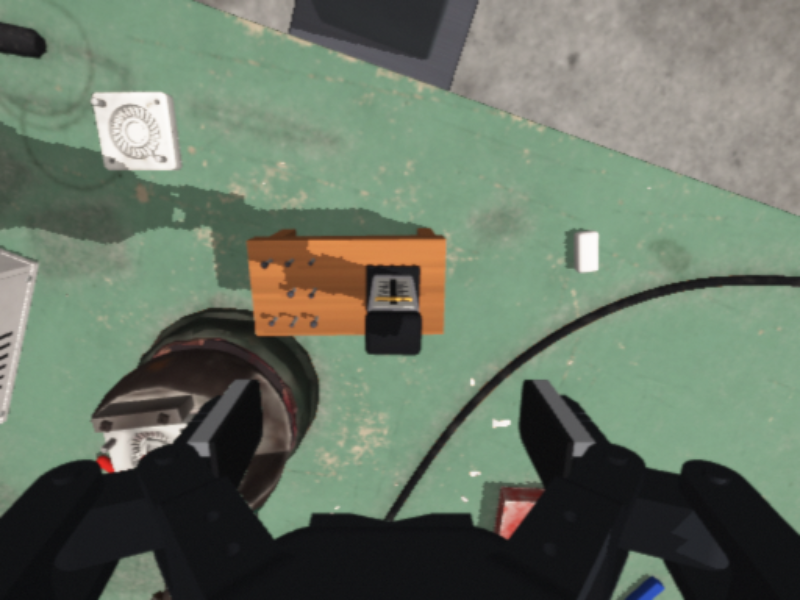

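The wrist view looks from the robot's side. The gauge cap is at pixels (366–420, 310–353), the scale faces the robot as expected, and the stand is aligned with the fingers. Next I measure the cap position.

```bash
cat >> h.py <<'E'
from scipy.spatial.transform import Rotation as Ro
def wcam(o,s):
    T=np.eye(4);T[:3,:3]=Ro.from_quat(o["orientation"]).as_matrix();T[:3,3]=o["ee_pos"]
    return dict(camera_matrix=s["camera_matrix"],extrinsics=np.linalg.inv(T@s["tool_from_camera"]),frame=s["frame"])
E
python3 - <<'E'
import pickle
from h import *
o,s=pickle.load(open("w1.pkl","rb"));s=wcam(o,s)
p=np.array([[367,312],[419,312],[420,353],[366,353]])/1.5625
P=ray(s,p,.178);print(P.round(4).tolist(),P.mean(0));d=P[1]-P[0];print(np.degrees(np.arctan2(d[1],d[0])))
P=ray(s,np.array([[248,238],[445,238],[444,333],[256,335]])/1.5625,.088);print(P.round(4).tolist(),P.mean(0))
for i,j in((0,1),(3,2)):d=P[j]-P[i];print(np.degrees(np.arctan2(d[1],d[0])))
E
```

```text
[[0.4101, 0.1212, 0.178], [0.4027, 0.1443, 0.178], [0.4221, 0.1514, 0.178], [0.43, 0.1267, 0.178]] [0.41620043 0.13590353 0.178     ]
107.8026981547525
[[0.4145, 0.037, 0.088], [0.3754, 0.1587, 0.088], [0.4375, 0.1804, 0.088], [0.4787, 0.0569, 0.088]] [0.42654175 0.10825705 0.088     ]
107.80545053556133
108.45165920945868
```

apply_moves --commands "-0.05 0.12 -2 0 0 0.2; 0 0 -3 0 0 0; 0 0 -3 0 0 0; 0 0 -2.65 0 0 0; 0 0 0 0 0 0"

```text
time_s: 2.98
ee_pos: [0.4127, 0.1329, 0.1428]
orientation: [-0.154, 0.988, -0.0, -0.004]
force: [-1.4, -0.2, 0.3]
opening: 0.0855
grip_force: 0.0
```

apply_moves --commands "0 0 0 0 0 0; 0 0 0 0 0 0; 0 0 0 0 0 0; 0 0 0 0 0 0; 0 0 0 0 0 0" --claw -1 --force 70

```text
time_s: 3.4
ee_pos: [0.4178, 0.1348, 0.148]
orientation: [-0.155, 0.988, 0.0, 0.001]
force: [-1.5, -0.7, 6.4]
opening: 0.0255
grip_force: 22.8
```

apply_moves --commands "0 0 0 0 0 0; 0 0 0 0 0 0; 0 0 0 0 0 0; 0 0 0 0 0 0; 0 0 0 0 0 0"

```text
time_s: 3.82
ee_pos: [0.4178, 0.1348, 0.1481]
orientation: [-0.156, 0.988, -0.0, 0.001]
force: [-0.9, 0.8, 7.1]
opening: 0.0254
grip_force: 68.2
```

Gripped at an opening of 25.4 mm. Lifting straight up.

apply_moves --commands "0 0 1 0 0 0; 0 0 1.5 0 0 0; 0 0 2.5 0 0 0; 0 0 2.5 0 0 0; 0 0 2.5 0 0 0"

```text
time_s: 4.23
ee_pos: [0.4165, 0.1346, 0.2481]
orientation: [-0.156, 0.988, -0.0, -0.0]
force: [0.1, 0.2, -1.1]
opening: 0.0251
grip_force: 69.0
```

apply_moves --commands "0 0 2 0 0 0; 0 0 1 0 0 0; 0 0 0 0 0 0; 0 0 0 0 0 0; 0 0 0 0 0 0"

```text
time_s: 4.65
ee_pos: [0.4162, 0.1346, 0.2759]
orientation: [-0.155, 0.988, -0.0, -0.001]
force: [-0.5, -0.3, -1.4]
opening: 0.0251
grip_force: 69.0
```

```bash
python3 - <<'E'
from cell import env
import cv2,numpy as np,pickle
from h import *
o=env.get_obs();s=env.snapshot("wrist");t=env.snapshot("top");c=env.snapshot("scene");pickle.dump((o,s,t,c),open("w2.pkl","wb"))
print(o["time_s"],o["qpos"].round(3),o["ee_pos"].round(4),o["force"].round(2),o["wrist_torque"].round(2))
P=np.array([.418,.135,.21]);u,v=proj(c,P)[0].astype(int);print(u,v)
cr=c["frame"][max(v-60,0):v+90,max(u-75,0):u+75]
a=cv2.resize(s["frame"],(512,384));b=cv2.resize(cr,(288*cr.shape[1]//cr.shape[1],384*cr.shape[0]//cr.shape[0]))
im=cv2.hconcat([a,b]);cv2.imwrite("pics/w2.png",im[:,:,::-1])
E
```

```text
4.65 [ 0.144  0.101 -0.422  1.049 -0.    -0.169] [0.4162 0.1346 0.2759] [-0.55 -0.26 -1.39] [-0.03 -0.01  0.01]
263 179
```

View pics/w2.png

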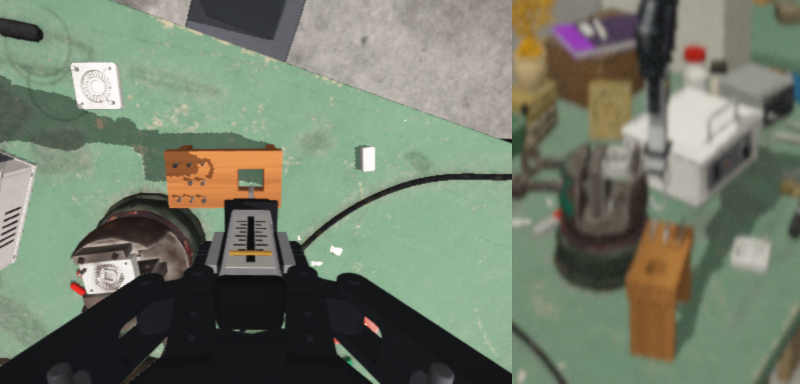

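The gauge is out, with the hook at (252,190) in the left picture and the pocket empty. I'm carrying it to a point in front of the box's bar, staying high, and turning to the box's yaw.

apply_moves --commands "0 -1.5 1.5 0 0 -1; 0 -2.8 1.5 0 0 -2; 0 -3.2 0 0 0 -2; 0 -3.2 0 0 0 -2; 0 -3.2 0 0 0 -2"

```text
time_s: 5.22
ee_pos: [0.4165, -0.0055, 0.3064]
orientation: [-0.077, 0.997, 0.0, -0.0]
force: [1.6, -0.9, -1.9]
opening: 0.0254
grip_force: 69.2
```

apply_moves --commands "0 -3.2 0 0 0 -2; 0 -3.2 0 0 0 -2; 1 -3.2 0 0 0 -2; 1 -3.2 0 0 0 -2; 1 -3.2 0 0 0 -2"

```text
time_s: 5.63
ee_pos: [0.4466, -0.1659, 0.3061]
orientation: [0.011, 1.0, 0.0, -0.0]
force: [0.4, 0.4, -1.4]
opening: 0.0253
grip_force: 69.1
```

apply_moves --commands "1 -3.2 0 0 0 -2; 1 -2.8 -0.5 0 0 -2; 1 -1.5 -1 0 0 -1; 0 0 -1 0 0 0; 0 0 0 0 0 0"

```text
time_s: 6.05
ee_pos: [0.4756, -0.2392, 0.2785]
orientation: [0.054, 0.999, 0.002, -0.002]
force: [-0.2, 0.4, -2.9]
opening: 0.0249
grip_force: 69.3
```

apply_moves --commands "0 0 0 0 0 0; 0 0 0 0 0 0; 0 0 0 0 0 0"

```text
time_s: 6.3
ee_pos: [0.4768, -0.2386, 0.2824]
orientation: [0.053, 0.999, -0.0, 0.0]
force: [-0.8, 0.4, -1.8]
opening: 0.0253
grip_force: 69.3
```

```bash
python3 - <<'E'
from cell import env
import cv2,numpy as np,pickle
from h import *
o=env.get_obs();s=env.snapshot("wrist");c=env.snapshot("scene");t=env.snapshot("top");pickle.dump((o,s,c,t),open("w3.pkl","wb"))
print(o["time_s"],o["qpos"].round(3),o["ee_pos"].round(4),o["force"].round(2),Ro.from_quat(o["orientation"]).as_matrix().round(3).tolist())
u,v=proj(c,[.50,-.25,.13])[0].astype(int);print(u,v)
w=s["frame"][120:384,100:452]
cr=cv2.resize(c["frame"][v-50:v+50,u-45:u+45],(540,600),interpolation=cv2.INTER_CUBIC)
cv2.imwrite("pics/w3.png",cv2.resize(s["frame"],(800,600))[:,:,::-1]);cv2.imwrite("pics/s3.png",cr[:,:,::-1])
E
```

```text
6.3 [-0.602  0.277 -0.186  1.108  0.    -0.497] [ 0.4768 -0.2386  0.2824] [-0.76  0.44 -1.79] [[-0.994, 0.105, 0.0], [0.105, 0.994, -0.0], [-0.0, -0.0, -1.0]]
301 155
```

View pics/w3.png

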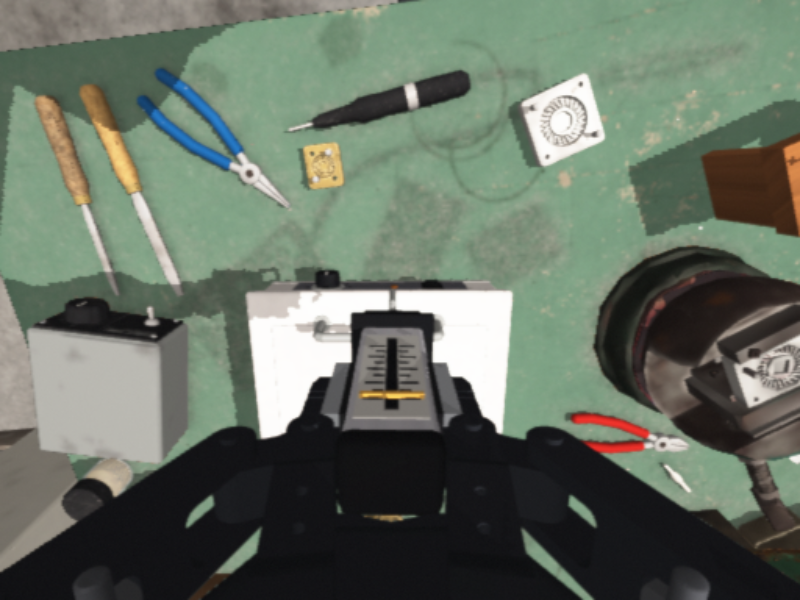

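View pics/s3.png

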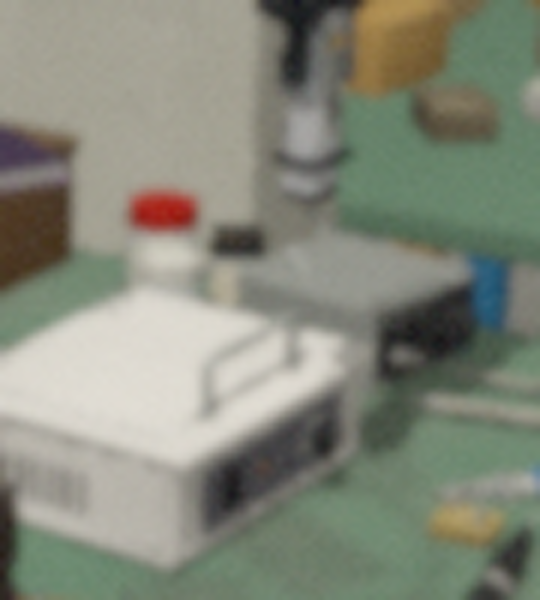

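The wrist view shows the lid's front edge at row 291 (columns 248–512), the bar at row ~327 with its left end at column 315 and right end at 440, and the hook just showing at (393,290). The scene crop shows the bar running (208,365)–(293,325) and the gauge hanging upright above and in front of it.

```bash
python3 - <<'E'
import pickle
from h import *
o,s,c,t=pickle.load(open("w3.pkl","rb"));w=wcam(o,s);k=1.5625
print("bar wrist",ray(w,np.array([[322,326],[345,326],[438,326]])/k,.108).round(4).tolist())
print("lid",ray(w,np.array([[248,292],[512,291]])/k,.076).round(4).tolist())
e=o["ee_pos"];R=Ro.from_quat(o["orientation"]).as_matrix()
for n,P in dict(seat=[0,0,.122],tip=[-.009,0,.111],bot=[0,0,.124],cap=[0,0,-.03],collar_front=[.016,0,.058]).items(): print(n,(proj(w,e+R@np.array(P))*k).round(1),((proj(c,e+R@np.array(P))-[301-45,155-50])*6).round(1))
sc=np.array([[208,365],[293,325]])/6+[301-45,155-50]
print("bar scene",ray(c,sc,.108+0).round(4).tolist())
d=pickle.load(open("snap0.pkl","rb"))["top"]
# bar in predicted pose
cen=np.array([.5783,-.2563]);a=np.radians(-5.9);X=np.array([np.cos(a),np.sin(a)]);Y=np.array([-X[1],X[0]])
m=cen-X*.0655;print("pred mid",m, (proj(w,np.c_[[m-Y*.039,m,m+Y*.039],[.108]*3])*k).round(1).tolist())
f=cv2.resize(s["frame"],(800,600))
cv2.imwrite("pics/w3c.png",cv2.resize(s["frame"][175:225,180:305],None,fx=6,fy=6,interpolation=2)[:,:,::-1])
E
```

```text
bar wrist [[0.5034, -0.2897, 0.108], [0.5051, -0.2734, 0.108], [0.512, -0.2075, 0.108]]
lid [[0.4807, -0.3487, 0.076], [0.5013, -0.1462, 0.076]]
seat [[389.2 304.9]] [[305.5 267.2]]
tip [[389.1 326. ]] [[292.2 244.9]]
bot [[389.2 303.9]] [[305.3 270.7]]
cap [[387.8 485.7]] [[318.7 -10.1]]
collar_front [[388.8 312.8]] [[336.8 159.2]]
bar scene [[0.5155, -0.201, 0.108], [0.502, -0.2804, 0.108]]
pred mid [ 0.51314697 -0.24956709] [[325.0, 333.4], [379.5, 333.3], [434.0, 333.1]]
```

View pics/w3c.png

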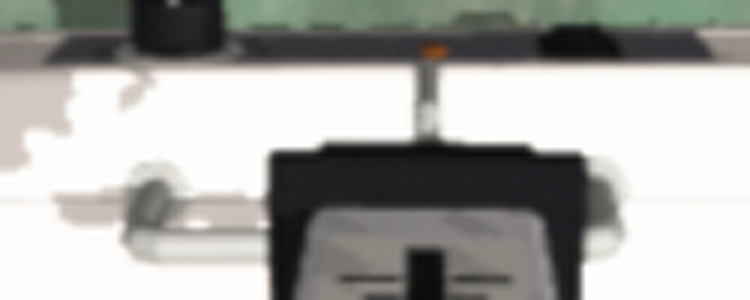

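Bar mid ≈ (0.515, −0.249), about 39 mm ahead of the hook and 6.5 mm to its right. I'm centring in y and lowering so the bar will sit 21 mm above the seat.

apply_moves --commands "0 -0.65 -2 0 0 0; 0 0 -2.4 0 0 0; 0 0 -2 0 0 0; 0 0 -0.95 0 0 0; 0 0 0 0 0 0"

```text
time_s: 6.87
ee_pos: [0.4756, -0.2448, 0.2064]
orientation: [0.053, 0.999, 0.001, -0.002]
force: [0.4, 0.5, -0.8]
opening: 0.0252
grip_force: 69.3
```

apply_moves --commands "0 0 0 0 0 0; 0 0 0 0 0 0; 0 0 0 0 0 0"

```text
time_s: 7.12
ee_pos: [0.4777, -0.2464, 0.2098]
orientation: [0.053, 0.999, -0.001, 0.001]
force: [-0.5, -0.2, -0.9]
opening: 0.0254
grip_force: 69.3
```

```bash
python3 - <<'E'
from cell import env
import cv2,numpy as np,pickle
from h import *
o=env.get_obs();s=env.snapshot("wrist");c=env.snapshot("scene");pickle.dump((o,s,c),open("w4.pkl","wb"))
print(o["time_s"],o["ee_pos"].round(4),o["force"].round(2))
a=cv2.resize(s["frame"][150:300,180:330],(500,500),interpolation=cv2.INTER_CUBIC)
u,v=proj(c,[.50,-.25,.12])[0].astype(int);print(u,v)
b=cv2.resize(c["frame"][v-35:v+25,u-18:u+18],(300,500),interpolation=cv2.INTER_CUBIC)
cv2.imwrite("pics/w4.png",cv2.hconcat([a,b])[:,:,::-1])
E
```

```text
7.1167 [ 0.4777 -0.2464  0.2098] [-0.48 -0.25 -0.93]
301 158
```

View pics/w4.png

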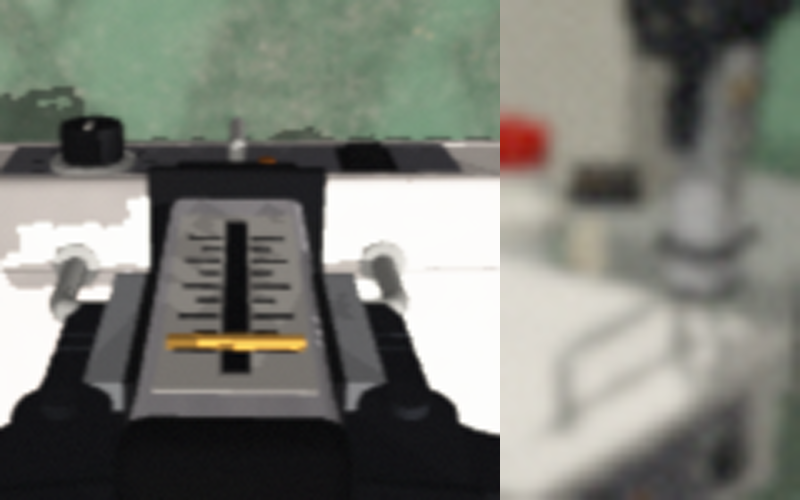

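The left crop has the hook at column 236, centred between the handle legs (70 and 385). On the right the gauge stands in front of the bar. I advance until the bar meets the hook's back.

apply_moves --commands "0.8 -0.08 0 0 0 0; 0.8 -0.08 0 0 0 0; 0.7 -0.07 0 0 0 0; 0.3 -0.03 0 0 0 0; 0.3 -0.03 0 0 0 0"

```text
time_s: 7.63
ee_pos: [0.5066, -0.2488, 0.2081]
orientation: [0.053, 0.999, -0.0, -0.0]
force: [0.1, 0.7, -0.7]
opening: 0.0255
grip_force: 69.3
```

apply_moves --commands "0.2 -0.02 0 0 0 0; 0.2 -0.02 0 0 0 0; 0.1 -0.01 0 0 0 0; 0 0 0 0 0 0; 0 0 0 0 0 0"

```text
time_s: 8.05
ee_pos: [0.5107, -0.2492, 0.2082]
orientation: [0.053, 0.999, 0.0, -0.0]
force: [-0.0, 0.7, -0.7]
opening: 0.0248
grip_force: 69.3
```

apply_moves --commands "0.15 -0.015 0 0 0 0; 0.1 -0.01 0 0 0 0; 0 0 0 0 0 0; 0 0 0 0 0 0"

```text
time_s: 8.38
ee_pos: [0.5134, -0.2496, 0.2083]
orientation: [0.053, 0.999, -0.0, 0.0]
force: [0.4, 0.6, -1.1]
opening: 0.0255
grip_force: 69.3
```

apply_moves --commands "0.15 -0.015 0 0 0 0; 0.15 -0.015 0 0 0 0; 0 0 0 0 0 0; 0 0 0 0 0 0"

```text
time_s: 8.72
ee_pos: [0.5164, -0.2498, 0.2082]
orientation: [0.053, 0.999, 0.0, -0.0]
force: [-0.4, 0.5, -0.9]
opening: 0.0251
grip_force: 69.3
```

apply_moves --commands "0.1 -0.01 0 0 0 0; 0.1 -0.01 0 0 0 0; 0 0 0 0 0 0; 0 0 0 0 0 0"

```text
time_s: 9.05
ee_pos: [0.5184, -0.25, 0.2083]
orientation: [0.053, 0.999, -0.0, 0.0]
force: [-0.4, 0.6, -0.8]
opening: 0.0249
grip_force: 69.3
```

apply_moves --commands "0.1 -0.01 0 0 0 0; 0.1 -0.01 0 0 0 0; 0 0 0 0 0 0; 0 0 0 0 0 0"

```text
time_s: 9.38
ee_pos: [0.52, -0.2502, 0.2081]
orientation: [0.053, 0.999, 0.0, -0.0]
force: [-1.4, -0.6, -2.3]
opening: 0.0248
grip_force: 69.3
```

apply_moves --commands "0.1 -0.01 0 0 0 0; 0.05 0 0 0 0 0; 0 0 0 0 0 0; 0 0 0 0 0 0"

```text
time_s: 9.72
ee_pos: [0.521, -0.2502, 0.2079]
orientation: [0.053, 0.999, 0.0, -0.001]
force: [-4.7, 1.6, -1.1]
opening: 0.0251
grip_force: 69.2
```

Contact at TCP x ≈ 0.520. I back off 5 mm to centre the bar over the seat, then raise.

apply_moves --commands "-0.25 0.025 0 0 0 0; -0.25 0.025 0 0 0 0; 0 0 0.6 0 0 0; 0 0 0.6 0 0 0; 0 0 0.4 0 0 0"

```text
time_s: 10.13
ee_pos: [0.5177, -0.2502, 0.2258]
orientation: [0.053, 0.999, -0.0, 0.001]
force: [-0.0, 0.4, -1.4]
opening: 0.0252
grip_force: 69.2
```

apply_moves --commands "0 0 0.3 0 0 0; 0 0 0.2 0 0 0; 0 0 0.2 0 0 0; 0 0 0 0 0 0; 0 0 0 0 0 0"

```text
time_s: 10.55
ee_pos: [0.5169, -0.2498, 0.2311]
orientation: [0.053, 0.999, 0.0, -0.0]
force: [0.0, -0.2, -3.3]
opening: 0.0251
grip_force: 69.2
```

apply_moves --commands "0 0 0.3 0 0 0; 0 0 0.3 0 0 0; 0 0 0 0 0 0; 0 0 0 0 0 0"

```text
time_s: 10.88
ee_pos: [0.5166, -0.2497, 0.2371]
orientation: [0.053, 0.999, 0.0, -0.0]
force: [0.2, -0.3, -5.1]
opening: 0.0251
grip_force: 68.8
```

The force rises 1.8 N per 6 mm, which is 300 N/m, so the hook is seated and the gauge is drawn about 12.5 mm. Next I compute the arc increments.

```bash
python3 - <<'E'
import numpy as np
a=np.radians(-5.95);X=np.array([np.cos(a),np.sin(a)])
def tcp(t,e):
    c,s=np.cos(t),np.sin(t);return np.array([-152*c+40*s,152*s+40*c])+np.array([s,c])*(116.5+e)
p=tcp(0,12.5)
q=tcp(0,17.);print((q-p));p=q
for i in range(1,16):
    t=np.radians(2*i);q=tcp(t,17+8*i/15);d=(q-p)/10;p=q
    print(2*i,(X*d[0]).round(3),d[1].round(3), (p-tcp(0,12.5)).round(1))
E
```

```text
[0.  4.5]
2 [ 0.613 -0.064] 0.573 [ 6.2 10.2]
4 [ 0.635 -0.066] 0.551 [12.5 15.7]
6 [ 0.655 -0.068] 0.528 [19.1 21. ]
8 [ 0.675 -0.07 ] 0.505 [25.9 26.1]
10 [ 0.694 -0.072] 0.481 [32.9 30.9]
12 [ 0.712 -0.074] 0.456 [40.1 35.4]
14 [ 0.729 -0.076] 0.43 [47.4 39.7]
16 [ 0.746 -0.078] 0.404 [54.9 43.8]
18 [ 0.761 -0.079] 0.377 [62.5 47.5]
20 [ 0.775 -0.081] 0.349 [70.3 51. ]
22 [ 0.789 -0.082] 0.321 [78.3 54.2]
24 [ 0.801 -0.083] 0.292 [86.3 57.2]
26 [ 0.812 -0.085] 0.263 [94.5 59.8]
28 [ 0.823 -0.086] 0.234 [102.8  62.1]
30 [ 0.832 -0.087] 0.204 [111.1  64.2]
```

apply_moves --commands "0 0 0.25 0 0 0; 0 0 0.2 0 0 0; 0.31 -0.03 0.29 0.1 0.995 0; 0.31 -0.03 0.29 0.1 0.995 0; 0 0 0 0 0 0"

```text
time_s: 11.3
ee_pos: [0.5233, -0.2504, 0.2477]
orientation: [0.053, 0.998, 0.001, -0.018]
force: [-1.0, -0.4, -5.9]
opening: 0.0251
grip_force: 68.9
```

apply_moves --commands "0.32 -0.03 0.275 0.1 0.995 0; 0.32 -0.03 0.275 0.1 0.995 0; 0.33 -0.03 0.265 0.1 0.995 0; 0.33 -0.03 0.265 0.1 0.995 0; 0 0 0 0 0 0"

```text
time_s: 11.72
ee_pos: [0.5362, -0.2516, 0.2579]
orientation: [0.053, 0.997, 0.003, -0.053]
force: [-2.6, 0.7, -6.2]
opening: 0.0254
grip_force: 69.0
```

```bash
python3 - <<'E'
from cell import env
from h import *
o=env.get_obs();R=Ro.from_quat(o["orientation"]).as_matrix()
print(o["time_s"],o["qpos"].round(3),o["ee_pos"].round(4),o["force"].round(2),R[:,2].round(3),np.linalg.norm(o["force"]))
E
```

```text
11.7167 [-0.542  0.479  0.046  1.234 -0.045 -0.433] [ 0.5362 -0.2516  0.2579] [-2.57  0.68 -6.24] [-0.105  0.011 -0.994] 6.782252920524901
```

Tracking well. Continuing the arc to 16°.

apply_moves --commands "0.34 -0.035 0.255 0.1 0.995 0; 0.34 -0.035 0.255 0.1 0.995 0; 0.345 -0.035 0.24 0.1 0.995 0; 0.345 -0.035 0.24 0.1 0.995 0; 0 0 0 0 0 0"

```text
time_s: 12.13
ee_pos: [0.5497, -0.253, 0.2676]
orientation: [0.053, 0.995, 0.004, -0.088]
force: [-1.3, 1.2, -6.2]
opening: 0.0251
grip_force: 69.0
```

apply_moves --commands "0.355 -0.035 0.23 0.1 0.995 0; 0.355 -0.035 0.23 0.1 0.995 0; 0.365 -0.04 0.215 0.1 0.995 0; 0.365 -0.04 0.215 0.1 0.995 0; 0 0 0 0 0 0"

```text
time_s: 12.55
ee_pos: [0.5641, -0.2545, 0.2764]
orientation: [0.053, 0.991, 0.006, -0.122]
force: [-2.9, 1.1, -6.5]
opening: 0.0251
grip_force: 69.0
```

apply_moves --commands "0.375 -0.04 0.2 0.1 0.995 0; 0.375 -0.04 0.2 0.1 0.995 0; 0 0 0 0 0 0; 0 0 0 0 0 0"

```text
time_s: 12.88
ee_pos: [0.5712, -0.2553, 0.2805]
orientation: [0.053, 0.989, 0.007, -0.139]
force: [-1.7, -0.0, -6.8]
opening: 0.0254
grip_force: 69.1
```

```bash
python3 - <<'E'
from cell import env
from h import *
o=env.get_obs();R=Ro.from_quat(o["orientation"]).as_matrix()
c=env.snapshot("scene");s=env.snapshot("wrist")
print(o["time_s"],o["qpos"].round(3),o["ee_pos"].round(4),o["force"].round(2),R[:,2].round(3),o["wrist_torque"].round(2))
u,v=proj(c,[.55,-.25,.12])[0].astype(int);print(u,v)
b=cv2.resize(c["frame"][v-50:v+50,u-50:u+50],(500,500),interpolation=2)
a=cv2.resize(s["frame"][184:384,180:300],(300,500),interpolation=2)
cv2.imwrite("pics/s5.png",cv2.hconcat([b,a])[:,:,::-1])
E
```

```text
12.8833 [-0.491  0.681  0.417  1.566 -0.105 -0.37 ] [ 0.5712 -0.2553  0.2805] [-1.67 -0.   -6.83] [-0.274  0.028 -0.961] [ 0.02 -0.18 -0.01]
288 156
```

View pics/s5.png

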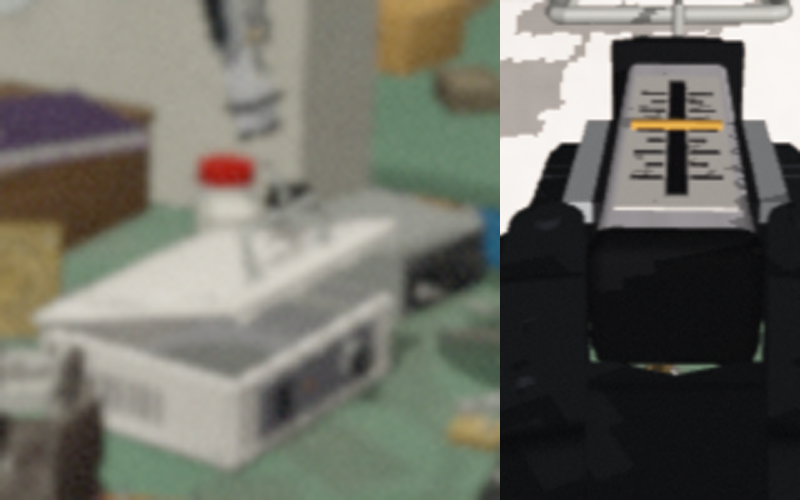

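The lid is open about 16°, with the hook under the bar mid-handle. Continuing while watching joint 4's margin.

apply_moves --commands "0.38 -0.04 0.19 0.1 0.995 0; 0.38 -0.04 0.19 0.1 0.995 0; 0.39 -0.04 0.175 0.1 0.995 0; 0.39 -0.04 0.175 0.1 0.995 0; 0 0 0 0 0 0"

```text
time_s: 13.4
ee_pos: [0.5872, -0.2569, 0.288]
orientation: [0.052, 0.983, 0.008, -0.174]
force: [-4.0, 0.5, -6.9]
opening: 0.0253
grip_force: 69.1
```

apply_moves --commands "0.395 -0.04 0.16 0.1 0.995 0; 0.395 -0.04 0.16 0.1 0.995 0; 0.4 -0.04 0.145 0.1 0.995 0; 0.4 -0.04 0.145 0.1 0.995 0; 0 0 0 0 0 0"

```text
time_s: 13.82
ee_pos: [0.6031, -0.2585, 0.2936]
orientation: [0.052, 0.977, 0.01, -0.208]
force: [-4.1, 0.6, -6.8]
opening: 0.0253
grip_force: 69.2
```

```bash
python3 - <<'E'
from cell import env
from h import *
o=env.get_obs();R=Ro.from_quat(o["orientation"]).as_matrix()
print(o["time_s"],o["qpos"].round(3),o["ee_pos"].round(4),o["force"].round(2),R[:,2].round(3))
E
```

```text
13.8167 [-0.456  0.913  0.844  1.899 -0.142 -0.321] [ 0.6031 -0.2585  0.2936] [-4.09  0.63 -6.75] [-0.406  0.041 -0.913]
```

Joint 4 is at 1.90 of 2.10, so I'll limit the gauge tilt to about 26° (well within the 14° allowance) and raise the lid mostly by shifting.

apply_moves --commands "0.35 -0.04 0.235 0.05 0.5 0; 0.35 -0.04 0.235 0.05 0.5 0; 0 0 0 0 0 0"

```text
time_s: 14.07
ee_pos: [0.61, -0.2593, 0.2991]
orientation: [0.052, 0.975, 0.01, -0.216]
force: [-3.7, 1.2, -6.5]
opening: 0.025
grip_force: 69.2
```

apply_moves --commands "0.35 -0.035 0.235 0.05 0.5 0; 0.35 -0.035 0.235 0.05 0.5 0; 0 0 0 0 0 0; 0 0 0 0 0 0; 0 0 0 0 0 0"

```text
time_s: 14.48
ee_pos: [0.6168, -0.2601, 0.304]
orientation: [0.052, 0.973, 0.011, -0.224]
force: [-3.7, 1.1, -7.0]
opening: 0.0252
grip_force: 69.3
```

```bash
python3 - <<'E'
from cell import env
from h import *
import pickle
o=env.get_obs();R=Ro.from_quat(o["orientation"]).as_matrix()
c=env.snapshot("scene");s=env.snapshot("wrist");t=env.snapshot("top");pickle.dump((o,s,c,t),open("w6.pkl","wb"))
print(o["time_s"],o["qpos"].round(3),o["ee_pos"].round(4),o["force"].round(2),R[:,2].round(3),o["joint_velocities"].round(3))
a=np.radians(-5.95);X=np.array([np.cos(a),np.sin(a),0]);Y=np.array([-X[1],X[0],0]);Z=np.array([0,0,1.])
cen=np.array([.5158,-.2495,.108])+X*.152-Z*.040  # hinge
w=wcam(o,s)
for th in (24,27,30,33):
    q=np.radians(th);x=X*np.cos(q)-Z*np.sin(q);z=X*np.sin(q)+Z*np.cos(q)
    L=[cen-x*.172+y*Y*.104+z*.008 for y in(-1,1)]+[cen-x*.152+z*.04+Y*y*.039 for y in (-1,1)]
    print(th,"scene",((proj(c,L)-[230,90])*5).round(0).tolist(),"wrist",proj(w,L).round(1).tolist())
b=cv2.resize(c["frame"][90:190,230:330],(500,500),interpolation=2)
a=cv2.resize(s["frame"][184:384,180:300],(300,500),interpolation=2)
cv2.imwrite("pics/s6.png",cv2.hconcat([b,a])[:,:,::-1])
E
```

```text
14.4833 [-0.447  1.035  1.11   2.075 -0.149 -0.307] [ 0.6168 -0.2601  0.304 ] [-3.7   1.09 -7.03] [-0.436  0.044 -0.899] [ 0.001 -0.004  0.001  0.003 -0.003  0.001]
24 scene [[420.0, 265.0], [251.0, 350.0], [334.0, 251.0], [270.0, 281.0]] wrist [[155.1, 157.3], [343.9, 156.8], [210.8, 181.0], [288.1, 180.8]]
27 scene [[415.0, 253.0], [246.0, 337.0], [327.0, 241.0], [263.0, 271.0]] wrist [[152.4, 158.9], [346.6, 158.5], [209.8, 185.0], [289.0, 184.8]]
30 scene [[410.0, 241.0], [240.0, 324.0], [321.0, 231.0], [256.0, 260.0]] wrist [[149.6, 161.2], [349.4, 160.7], [208.8, 189.5], [290.0, 189.4]]
33 scene [[404.0, 230.0], [234.0, 311.0], [314.0, 222.0], [249.0, 251.0]] wrist [[146.7, 164.0], [352.2, 163.5], [207.8, 194.7], [291.0, 194.5]]
```

View pics/s6.png

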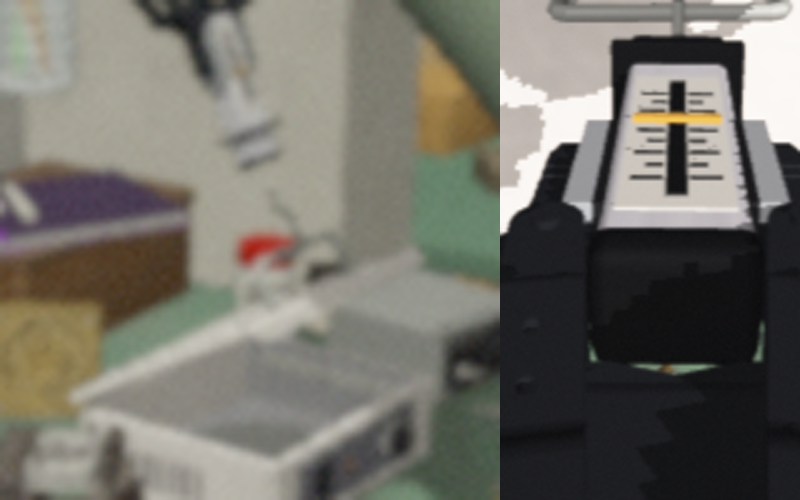

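The scene crop shows the lid clearly open with the gauge tilted along its normal, and the front edge fits 27–30°. In the wrist crop the hook sits mid-bar, with the bar at row ~188, which gives about 29°. TCP geometry gives 29–30°, the gauge tilt is 26.5°, the gauge is drawn about 23 mm, and the arm is at rest. I'm handing it in.

```bash
python3 -c "
from cell import env
print(env.sign_off())"
```

```text
the job is handed in; nothing more can be done
None
```

The job is handed in: by my measurements the gauge alone holds the lid steady at about 29°, drawn out about 23 mm and about 3° off square to the lid; the sign-off returned no verdict.

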